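Lock the kitchen knife box and put its key away

TASK

Lock the knife box: using the key that was left in its lock, turn it clockwise as far as it goes so that the bolt is fully thrown, then turn it back to the one position where it comes out, without forcing it or pushing the bolt by hand. Draw the key out and stand it fully home in the slot of the black key stand, leaving the bolt thrown and the other things where they are.

Things in the scene. Friction and masses are not known exactly. Their poses are not given: they have to be found in the camera images.
- box: knife box, steel with a blue lid, 174 x 224 mm and 60 mm high, fixed to the counter; origin under its centre, z up. On its lid stands a round brass lock barrel, 42 mm across, with a square 40 mm steel face 93 mm above the counter.
- lock_axis (a point): centre of the lock's face, on its vertical axis (x 0, y 35, z 93 mm in the box frame; axes as the box's). The barrel is not set square: its keyway (red dot beside it) may point up to 0.45 rad either way of the box's +x; only feel or sight can tell. Forcing the key, up, down or round, with more than 45 N of contact in the lock is too much: keep twists under 0.2 N m.
- lid (a point): centre of the lid, 60 mm above the counter. How the lock works: anticlockwise (from above) the key meets a sprung stop just at the keyway, clockwise another 1.6 rad on. Both resist from 0.05 N m, rising 1.2 to 1.5 N m/rad, and go hard 0.08 (keyway) or 0.10 rad further. The bolt is pushed over the last 0.7 rad or so (0.05 N m). The key lifts out only within 0.1 rad of the keyway.
- strap (a point): middle of the top of the yellow strap across the lid under which the bolt's end swings: 76 mm along the box's x, 14 mm wide, top 94 mm above the counter, 56 mm from the lock axis towards the box's -y
- key: loose key, 70 mm tall, about 60 g, upright in the lock at the start, turned 0.3 to 0.7 rad clockwise of the keyway and so captive. Origin at the centre of the tip of its round shank (10 mm across), z up towards the bow. In the lock its tip is 63 mm above the counter; drawn out it must rise 30 mm to clear the lock's face. Play in the lock about 0.7 mm.
- bow (a point): centre of the key's bow, 55 mm above its tip: a red flat block 32 mm (key x) x 12 mm (key y) x 30 mm (40 to 70 mm above the tip), white stripe on the bit's side. Hold it by its flat faces, 12 mm apart. In the lock its underside is 103 mm above the counter.
- bit (a point): outer end of the key's one bit, 14 mm from the shank's axis along the key's +x, 18 mm above the tip; the bit is 5 mm thick and 8 mm high. In the lock it must point along the keyway to come out.
- bolt (a joint): angle of the bolt, a dark arm 69 mm long with a red end, swinging level out of the barrel 80 mm above the counter and ending under the strap; 0 is drawn back; it grows clockwise as the key pushes it, about 0.67 as the key meets the stop; fully thrown is above 0.6. It stays where it is left when the key turns back.
- stand: black key stand, 80 x 60 mm and 36 mm high, fixed to the counter; origin under its centre, z up; a white stripe marks its +x end.
- pocket (a point): the mouth of the slot in the stand, 36 mm above the counter, at its centre; axes as the stand's. The slot is 26.5 mm long (x) x 16.5 mm wide (y) and 30 mm deep. The key stands in it tip down with its bit along +x or -x; the shank should come about 4 mm off the centre, away from the bit.
- jar: white jar, 90 mm across, 130 mm high, loose; origin under its centre
- cup: steel cup, 72 mm across, 45 mm high, loose; origin under its centre
Mind the look-alikes: they are no part of the job. There is more than one size of the key; the one meant has the size given above.

How it is judged:
By the outcome, as a careful person would: the job done as asked, in the order asked, and still so for the second after the job is handed in, with the robot touching nothing.
It also fails if it takes over 64 s, if anything falls off the work surface, if the arm or the gripper's body presses on something with over 40 N, if the wrist force passes 120 N, or if a joint passes its speed limit or range.

ROBOT

A 6-joint arm with a two-finger parallel gripper is mounted at the origin on the work surface. World frame = base frame: x ahead of the robot, y to its left, z up, the work surface at z = 0. Lengths are in m, angles in rad, forces in N, time in s.
With the tool pointing down it reaches from about 0.225 to 0.875 m from the base axis. Payload 3.4 kg.
Tool frame: the origin (TCP) lies on the centre line of the jaws, within the pads' length; the fingertips stand 17 mm ahead of it and the grasp point (between the pads) lies 2 mm behind it (nose_length is the distance from the TCP to the fingertips, in m); z points along the fingers, y is the line along which they close (so a half turn about z gives the same grasp; the last joint's range is limited). The gripper opens to 85 mm and grips with 20 to 120 N. Pads are 22 mm wide; open, the fingers measure 114 mm over their backs; the gripper's body (76 mm by 85 mm) begins 54 mm behind the grasp point. The pads swing forward as they close: fully open they stand 13 mm farther back than shut.
Start: joints at [-1.384, 0.276, 1.505, -0, 1.361, -0.121], TCP at [0.174, -0.548, 0.248] pointing down, gripper open.
Joint ranges: [-2.89, 2.89], [-0.75, 2.08], [0.22, 2.7], [-1.18, 4.32], [0.11, 2.71], [-2.7, 2.7]. Speed limits (rad/s): [2.57, 2.57, 3.14, 3.14, 3.14, 3.14].

INTERFACE

Orientations are given as a unit quaternion [w, x, y, z].
In Python, from rig import get_state, get_image, sign_off, find_in, place_of, nose_length gives the robot as it stands.
- The arm moves only by the tool apply_moves, never from a script. Its argument "deltas" is one flat list of numbers, 5 for each row, row after row: the finger opening in mm, from 0 to 85.4, then the shift along the tool's x, y, z in mm, then the turn about the tool's z in degrees. A call has 1 to 12 rows; each row is the pose to reach, as a shift and turn from the pose commanded when the call began, along the tool's axes at that moment; what a row does not reach only later rows make up. A row lasts 1/12 s, in which the tool goes at most 41.7 mm and 7.16 degrees, less where a joint would pass 70% of its speed; a pose out of reach is approached as far as the arm can. A call with a gripper value outside its range is refused whole. The fingers move at their own pace and stop on an object; "squeeze" is the grip in N (left out, the last holds). Time passes only in rows, so rows that repeat a pose let the fingers close. It gives the time, the measured TCP pose, the force, the opening and the grip force at its end, in the units of the state.
- get_state(): the state, without advancing time (a new reading comes with each control period).
- get_image(name): name is "side" or "top"; returns a dict with "frame" (400x640x3 uint8, red, green, blue), "K" (3x3 intrinsics, pixels), "position" and "orientation" of the camera in the world. Camera axes: x right, y down, z forward; pixel columns grow to the right and rows downward; lengths in m; the calibration is good to about 2 mm. A picture is of the moment at which its call begins. There is no depth.
- sign_off(): hands the job in; it is judged then, once.
Trained networks look in a picture, given as the dict that the camera call returned (one of the last four; its "shot" number tells which), for a name from the list of things; names that differ only in an ending like _2 or _b are one class to them, and where a whole thing is asked for, a point or a joint stands for the part that bears it (a point fixed in the world has none). Each returns a list of dicts, best first, with "score" (0 to 1); they miss things now and then, are a little off and sometimes report something else, mostly with a low value. They report only what shows in the picture. A call takes as long as a camera call. They do not tell look-alikes from the thing itself.
- find_in(query, picture): "point" ([column, row] in pixels, amid what is visible of it).
- place_of(query, picture): "point" ([column, row] in pixels: a listed point, or the origin of a listed thing).
The state is a dict: "clock": time; "qpos": joint angles; "qd": joint speeds; "effort": joint torques, N m; "position": TCP position; "ee_rot": TCP orientation; "contact_force": force on the tool from outside, world axes, zero at the start; "moment": the same for the moment, N m; "width": finger opening in m; "gripper_force": force on a finger pad.
Only numpy, scipy, OpenCV 4.12 (cv2) and the standard library are available. Lean on these libraries where they do the work, as an engineer would, in place of code of your own. Each camera call takes 0.05 s, during which the arm holds its last target. There are 200 camera calls.

## Working session

There is one attempt and no reset: what is moved stays moved. The work goes in short steps, Python scripts to look and compute and a tool call to move; the robot and the scene stay as the last step left them, time stands still between calls to the robot, and variables do not carry over. Pictures are saved under pics/ and viewed, at most 13 in all, crops included, and the job is handed in when it is done.

Besides the shell and the picture viewer there is one more tool, called after "Emit:" as a command line: name --argument value ..., lists and objects as JSON in quotes. apply_moves: Moves the arm, as the interface text tells. Its arguments: {"type":"object","properties":{"deltas":{"type":"array"},"squeeze":{"type":"number"}},"required":["deltas"]}

```bash
mkdir -p pics; ls; cat > h.py <<'E'
import numpy as np, cv2
from scipy.spatial.transform import Rotation as R
from rig import *
def rot(q): return R.from_quat([q[1],q[2],q[3],q[0]]).as_matrix()
def ray(p,px):
    d=rot(p["orientation"])@np.linalg.inv(p["K"])@np.array([px[0],px[1],1.]); return np.array(p["position"]),d
def at_z(p,px,z):
    o,d=ray(p,px); return o+d*(z-o[2])/d[2]
def proj(p,X):
    c=rot(p["orientation"]).T@(np.array(X)-np.array(p["position"])); u=np.array(p["K"])@c; return u[:2]/u[2]
def tri(ps,pxs):
    A=0;b=0
    for p,x in zip(ps,pxs):
        o,d=ray(p,x); d=d/np.linalg.norm(d); M=np.eye(3)-np.outer(d,d); A=A+M; b=b+M@o
    return np.linalg.solve(A,b)
def save(n,f): cv2.imwrite("pics/"+n,cv2.cvtColor(f,cv2.COLOR_RGB2BGR))
E
python3 - <<'E'
from h import *
t=get_image("top"); s=get_image("side")
save("both.png",np.vstack([t["frame"],s["frame"]])[:, :]) 
im=np.vstack([t["frame"],s["frame"]]); save("both.png",cv2.resize(im,(480,600),interpolation=cv2.INTER_AREA))
save("t0.png",t["frame"]);save("s0.png",s["frame"])
for n,p in(("top",t),("side",s)):
    print(n,np.round(p["position"],3),np.round(rot(p["orientation"])[:,2],2),p["K"][0])
    for q in["lock_axis","key","bow","bit","pocket","stand","strap","box","bolt","jar","cup"]:
        r=place_of(q,p); print(q,[(np.round(k["point"],1).tolist(),round(k["score"],2)) for k in r[:4]])
E
```

```text
pics
top [0.518 0.053 0.931] [ 0.03  0.01 -1.  ] [426.27640154   0.         315.6975395 ]
lock_axis [([246.3, 185.4], 0.7)]
key [([188.2, 140.6], 0.82), ([185.3, 179.6], 0.54), ([249.5, 183.4], 0.43)]
bow [([243.2, 179.8], 0.68), ([180.8, 134.7], 0.63), ([250.2, 181.8], 0.5), ([427.9, 191.3], 0.49)]
bit [([183.6, 130.7], 0.79), ([181.6, 175.0], 0.64), ([253.3, 180.1], 0.52), ([268.4, 185.3], 0.42)]
pocket [([425.9, 191.9], 0.64)]
stand [([419.8, 188.7], 0.78), ([246.8, 188.4], 0.61)]
strap [([273.0, 187.4], 0.85)]
box [([268.9, 189.1], 0.67)]Traceback (most recent call last):
  File "<stdin>", line 9, in <module>
ValueError: it knows: bit, bow, box, cup, jar, key, lid, lock_axis, pocket, stand, strap
```

View pics/t0.png

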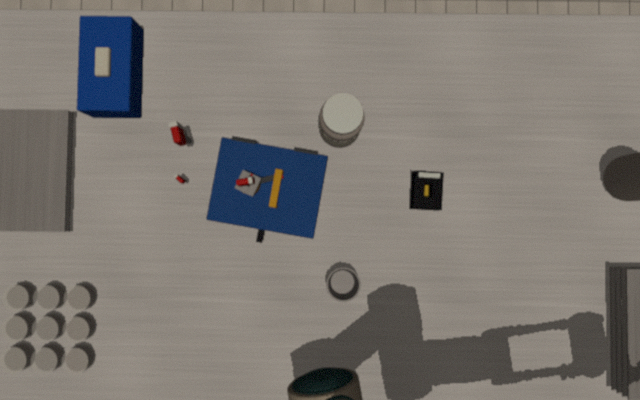

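View pics/s0.png

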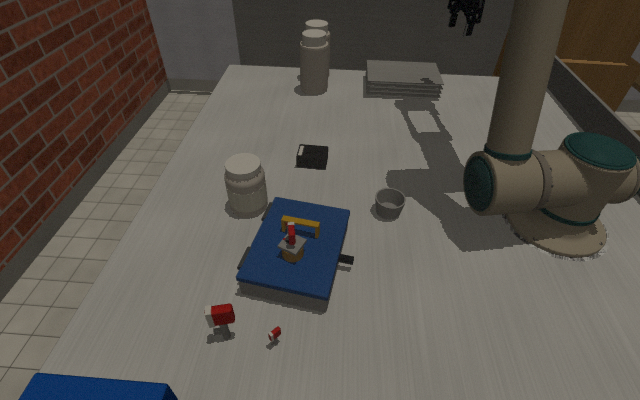

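Top view: the box is at (268,188) and the lock face at (246,183), with the red key standing in it. Candidate keys are the one in the lock at (245,182), a big one lying at (180,133) and a small one lying at (181,179). I choose the one in the lock. The stand is at (427,190) with its white stripe at (429,175). A close crop should confirm this.

```bash
python3 - <<'E'
from h import *
t=get_image("top"); s=get_image("side")
for n,p in(("side",s),):
    print(n,np.round(p["position"],3),np.round(rot(p["orientation"])[:,2],2),p["K"][0])
    for q in["lock_axis","key","bow","bit","pocket","stand","strap","box","lid"]:
        r=place_of(q,p); print(q,[(np.round(k["point"],1).tolist(),round(k["score"],2)) for k in r[:4]])
def crop(f,x,y,w,h,W,H): return cv2.resize(f[y:y+h,x:x+w],(W,H),interpolation=cv2.INTER_CUBIC)
a=crop(t["frame"],200,130,135,115,540,460)
b=crop(t["frame"],400,160,50,60,200,240)
c=crop(s["frame"],260,205,80,65,240,195)
o=np.zeros((460,790,3),np.uint8); o[:,:540]=a; o[:240,545:745]=b; o[250:445,545:785]=c
save("crop.png",o)
p=t
for n,px,z in(("lock",(246.3,185.4),.093),("strap",(276,188),.094),("c1",(221,138),.06),("c2",(328,155),.06),("c3",(313.5,238),.06),("c4",(207,219),.06),("pocket",(426.5,190.5),.036),("stripe",(429,175.5),.036)):
    print(n,np.round(at_z(p,px,z),4))
E
```

```text
side [0.517 0.633 0.623] [ 0.04 -0.74 -0.67] [365.3361035    0.         319.60042835]
lock_axis [([291.0, 241.3], 0.56)]
key [([228.3, 336.9], 0.96), ([293.3, 254.5], 0.64), ([275.4, 341.6], 0.51)]
bow [([221.0, 312.3], 0.64), ([290.0, 241.2], 0.63), ([272.2, 329.8], 0.59), ([286.2, 230.5], 0.56)]
bit [([212.2, 328.5], 0.76), ([290.7, 239.6], 0.69), ([270.8, 345.4], 0.65)]
pocket [([311.5, 152.1], 0.7), ([297.2, 239.1], 0.41), ([286.8, 232.7], 0.34)]
stand [([314.8, 163.9], 0.9), ([298.2, 223.0], 0.68)]
strap [([298.2, 219.3], 0.58)]
box [([298.1, 259.7], 0.67)]
lid [([297.6, 240.6], 0.65)]
lock [0.5862 0.1952 0.093 ]
strap [0.5817 0.1365 0.094 ]
c1 [0.686  0.2547 0.06  ]
c2 [0.6533 0.0342 0.06  ]
c3 [0.483  0.0618 0.06  ]
c4 [0.5191 0.28   0.06  ]
pocket [ 0.5845 -0.1739  0.036 ]
stripe [ 0.6162 -0.179   0.036 ]
```

View pics/crop.png

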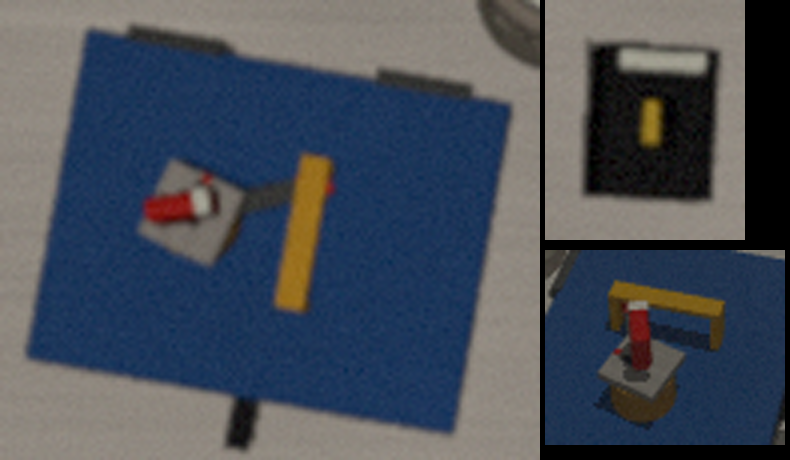

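The crop confirms the choice: the key in the lock is at (245,182), upright, with its white stripe to the right. The red dot is at about (251,174), the bolt runs right under the strap to (282,177), and the slot shows yellow at (426.5,190.5). Next I fit box models to the colour masks for exact angles.

```bash
cat > fit.py <<'E'
from h import *
from scipy.optimize import minimize
def corners(x,y,a,lx,ly,z0,z1):
    c,s=np.cos(a),np.sin(a)
    return [(x+c*u-s*v,y+s*u+c*v,z) for u in(-lx/2,lx/2) for v in(-ly/2,ly/2) for z in(z0,z1)]
S=8
def fit(views,dims,x0,offs=True):
    # views: list (pic, mask, (c,r,w,h))
    big=[]
    for p,m,(c,r,w,h) in views:
        big.append(cv2.resize(m[r:r+h,c:c+w].astype(np.float32),(w*S,h*S),interpolation=cv2.INTER_LINEAR)>.5)
    def cost(v):
        t=0
        for (p,m,(c,r,w,h)),b in zip(views,big):
            pts=np.array([(proj(p,X)-[c-.5+.5/S,r-.5+.5/S])*S for X in corners(v[0]/1e3,v[1]/1e3,v[2],*dims)])
            hull=cv2.convexHull((pts*16).astype(np.int32)); o=np.zeros(b.shape,np.uint8); cv2.fillConvexPoly(o,hull,1,shift=4); o=o>0
            t+=1-(o&b).sum()/(o|b).sum()
        return t
    best=None
    for da in(-.5,-.25,0,.25,.5):
        q=[x0[0]*1e3,x0[1]*1e3,x0[2]+da]
        r=minimize(cost,q,method="Nelder-Mead",options=dict(initial_simplex=[q,[q[0]+4,q[1],q[2]],[q[0],q[1]+4,q[2]],[q[0],q[1],q[2]+.2]]))
        if best is None or r.fun<best.fun: best=r
    return np.round(best.x,3),round(best.fun,3)
E
python3 - <<'E'
from fit import *
t=get_image("top"); s=get_image("side")
def red_white(p,w):
    f=p["frame"].astype(int); hsv=cv2.cvtColor(p["frame"],cv2.COLOR_RGB2HSV)
    red=(f[:,:,0]>100)&(f[:,:,1]<.55*f[:,:,0])&(f[:,:,2]<.55*f[:,:,0])
    wh=(f.min(2)>w); return red,wh
wt=(238,168,22,26); ws=(280,215,24,35)
for p,(c,r,w,h) in((t,wt),(s,ws)):
    rd,wh=red_white(p,150)
    print("\n".join("".join("R" if a else "w" if b else "." for a,b in zip(x,y)) for x,y in zip(rd[r:r+h,c:c+w],wh[r:r+h,c:c+w])),"\n")
def m(p,c,r,w,h):
    rd,wh=red_white(p,150); mm=(rd|wh)
    n,l,st,_=cv2.connectedComponentsWithStats(mm[r:r+h,c:c+w].astype(np.uint8),connectivity=4)
    k=1+st[1:,4].argmax(); o=np.zeros_like(mm); o[r:r+h,c:c+w]=l==k; return o
d=(.032,.012,.103,.133)
vt=(t,m(t,*wt),wt); vs=(s,m(s,*ws),ws)
for v in([vt],[vs],[vt,vs]): print("key",fit(v,d,(.591,.192,-1.2)))
w=(400,160,55,60); f=t["frame"].astype(int)
dark=f.max(2)<60; f0=cv2.morphologyEx(dark.astype(np.uint8),cv2.MORPH_CLOSE,np.ones((3,3)))
hsv=cv2.cvtColor(t["frame"],cv2.COLOR_RGB2HSV)
cr=dark.copy(); cr|=(f.min(2)>140)&(np.arange(400)[:,None]<181)&(np.arange(640)[None]>415)&(np.arange(640)[None]<442)&(np.arange(400)[:,None]>170)
ylw=(f[:,:,0]-f[:,:,2]>50)
print("slotpx",[np.mean(q)+o for q,o in zip(np.nonzero(ylw[160:220,400:450]),(160,400))])
cr|=ylw
print("stand",fit([(t,cr,w)],(.08,.06,0,.036),(.5845,-.174,-.05)))
ys,xs=np.nonzero(ylw[160:220,400:450]); print(np.round(at_z(t,(xs.mean()+400,ys.mean()+160),.036),4))
wb=(198,128,140,118)
blue=(f[:,:,2]>f[:,:,0]*1.5)&(f[:,:,2]>50); bl=np.zeros_like(blue); 
cs,_=cv2.findContours((blue[128:246,198:338]).astype(np.uint8),0,2); c=max(cs,key=cv2.contourArea); o=np.zeros((118,140),np.uint8); cv2.drawContours(o,[c],-1,1,-1)
bl[128:246,198:338]=o>0
b=fit([(t,bl,wb)],(.174,.224,.05,.06),(.5854,.1577,-.148)); print("box",b)
x,y,a=b[0]; print("lock",x-35*np.sin(a),y+35*np.cos(a))
E
```

```text
......................
......................
......................
......................
......................
......................
.............RR.......
.............R........
......................
......................
.......RR.............
.RRRRRRRRR............
RRRRRRRRRR............
RRRRRRRRRR............
RRRRRRRRRR............
RRRRRRRRR.............
RRR...................
R.....................
......................
......................
......................
......................
......................
......................
......................
...................... 

........................
........................
........................
........................
........................
........................
........................
........................
........................
........................
.........RRRRR..........
.........RRRRR..........
.........RRRRR..........
.........RRRRR..........
.........RRRRR..........
.........RRRRR..........
.........RRRRR..........
.........RRRRR..........
.........RRRRR..........
..........RRRR..........
........................
........................
........................
....R...................
........................
........................
........................
........................
........................
........................
........................
........................
........................
........................
........................ 

key (array([592.489, 207.546,  -1.556]), np.float64(0.3))
key (array([597.207, 167.949,  -1.409]), np.float64(0.635))
key (array([591.613, 207.202,  -1.413]), np.float64(1.104))
slotpx [np.float64(190.2), np.float64(426.03636363636366)]
stand (array([ 5.85436e+02, -1.76241e+02, -4.40000e-02]), np.float64(0.149))
[ 0.5852 -0.1729  0.036 ]
box (array([ 5.85191e+02,  1.58136e+02, -1.75000e-01]), np.float64(0.042))
lock 591.2847848157759 192.60142886167267
```

```bash
python3 - <<'E'
from fit import *
t=get_image("top"); s=get_image("side")
f=t["frame"].astype(int); g=f.min(2)
print(g[170:194,246:258])
def mk(p,w,th,x0=0):
    f=p["frame"].astype(int); c,r,W,H=w
    m=((f[:,:,0]>85)&(f[:,:,1]<.6*f[:,:,0])&(f[:,:,2]<.6*f[:,:,0]))|(f.min(2)>th)
    n,l,st,_=cv2.connectedComponentsWithStats(m[r:r+H,c:c+W].astype(np.uint8),connectivity=4)
    k=1+st[1:,4].argmax(); o=np.zeros_like(m); o[r:r+H,c:c+W]=l==k; return o
d=(.032,.012,.103,.133)
wt=(230,172,26,22); ws=(280,210,24,30)
for th in(128,138):
    vt=(t,mk(t,wt,th),wt); vs=(s,mk(s,ws,400),ws)
    print("\n".join("".join(".#"[int(a)] for a in x) for x in vt[1][172:194,230:256]))
    for v in([vt],[vt,vs]): print("key",fit(v,d,(.591,.192,-1.2)))
hsv=None
fs=s["frame"].astype(int); print(fs[222:234,284:300].min(2)); 
E
```

```text
[[ 37  27  23  23  34  31  27  33  31  20  31  29]
 [ 80  59  41  29  30  27  24  28  29  29  19  31]
 [ 94  88  75  66  58  38  27  19  19  22  23  20]
 [102 100  97  86  71  46  44  39  31  26  22  28]
 [ 99 104  98  86  62  41  50  70  61  43  23  26]
 [101  96  92  72  52  41  62  85  88  81  64  39]
 [101  94  94  83  79  70  63  77  90  93  92  76]
 [ 68  84 110 120 117  96  61  56  77  98 103 101]
 [ 39  70 125 145 138 116  64  40  62  94 102 107]
 [ 19  67 120 144 141 129  80  34  48  92 103 100]
 [ 20  55 113 141 145 137  86  23  48  91 103 102]
 [ 26  47  95 139 146 139  92  39  41  88  99 104]
 [ 23  37  88 127 138 123  88  45  44  89 102 101]
 [ 24  23  57  93 104  99  78  55  64  93 100 103]
 [ 13  11  31  56  74  81  78  82  83  98 101  94]
 [ 55  43  33  58  80  93  98  99 101 103 101  81]
 [ 85  82  72  84  95 101 103 103 103 103  95  68]
 [101  93  92  98 101 109 103 104 101 100  85  50]
 [104  99 101 102 100 103 102 101 103  96  70  39]
 [101 103 102 101 103 105 102 101 100  93  60  32]
 [101  95 102 104 107 104 100 100 100  76  44  27]
 [104 102 102 101 105 103 101
[... 1657 characters left out ...]
 119  57  29  22  21  27  24]
 [ 22  15  19  62 112 119 118 106  92 104  77  43  48  37  35  35]
 [ 22  23  26  40  40  32  27  22  26  21  47  33  34  21  31  27]
 [ 23  12  37  39  27  22  22  24  19  23  37  35  35  28  32  25]
 [ 27  19  37  48  24  20  25  25  23  27  29  33  24  33  29  32]
 [ 22  24  38  44  28  21  27  26  19  26  35  38  33  30  22  32]
 [ 26  30  30  45  21  25  21  22  28  24  22  31  23  31  28  29]
 [ 27  36  24  44  22  26  22  30  23  24  26  30  25  29  26  25]
 [ 31  29  27  50  35  24  18  21  20  23  20  33  15  24  23  27]
 [ 24  25  20  40  28  21  23  27  24  26  22  30  24  19  20  18]
 [ 24  23  28  62  35  25  17  26  25  28  13  34  19  21  24  23]]
```

```bash
python3 - <<'E'
from fit import *
t=get_image("top"); s=get_image("side")
def mk(p,w,th):
    f=p["frame"].astype(int); c,r,W,H=w
    m=((f[:,:,0]>60)&(f[:,:,1]<.62*f[:,:,0])&(f[:,:,2]<.62*f[:,:,0]))|(f.min(2)>th)
    m=cv2.morphologyEx(m.astype(np.uint8),cv2.MORPH_CLOSE,np.ones((1,3)))
    n,l,st,_=cv2.connectedComponentsWithStats(m[r:r+H,c:c+W].astype(np.uint8),connectivity=4)
    k=1+st[1:,4].argmax(); o=np.zeros(m.shape,bool); o[r:r+H,c:c+W]=l==k; return o
d=(.032,.012,.103,.133)
wt=(230,172,26,22); ws=(280,210,24,32)
vt=(t,mk(t,wt,112),wt); vs=(s,mk(s,ws,85),ws)
for v in(vt,vs):
    c,r,W,H=v[2]; print("\n".join("".join(".#"[int(a)] for a in x) for x in v[1][r:r+H,c:c+W]))
for v in([vt],[vs],[vt,vs]): print("key",fit(v,d,(.591,.192,-1.2)))
for P in [(.5913,.1926,.103),(.5913,.1926,.133)]: print(proj(t,P),proj(s,P))
E
```

```text
..........................
..........................
..........................
..........................
..........................
...................##.....
..............########....
........##############....
......################....
......################....
......################....
......#############.......
.......############.......
........#######...........
..........................
..........................
..........................
..........................
..........................
..........................
..........................
..........................
........................
........................
........................
........................
........................
........................
........................
........................
........................
........................
........................
........................
........######..........
.....#########..........
......########..........
......########..........
........######..........
........######..........
........######..........
........#######.........
........#######.........
........#######.........
........#######.........
........#######.........
.......########.........
.........######.........
.........########.......
.........######.........
.........#########......
.........######.........
.........######.........
..........#####.........
key (array([591.994, 193.254,  -1.46 ]), np.float64(0.323))
key (array([593.481, 194.631,  -1.379]), np.float64(0.149))
key (array([593.118, 194.67 ,  -1.372]), np.float64(0.5))
[246.82741086 182.37902862] [292.60764368 238.19030967]
[244.15569523 180.94155691] [292.03431107 227.2829    ]
```

```bash
cat > st.py <<'E'
from h import *
def to(P,yaw,tag=""):
    "target world TCP pos, tool-x yaw(world) -> deltas"
    s=get_state(); M=rot(s["ee_rot"]); d=M.T@(np.array(P)-np.array(s["position"]))*1e3
    y=np.arctan2(M[1,0],M[0,0]); a=-(yaw-y); a=(a+np.pi)%(2*np.pi)-np.pi   # tool z down
    print(tag,"d",np.round(d,1),"turn",round(np.degrees(a),1))
def show():
    s=get_state(); M=rot(s["ee_rot"])
    print("t",round(s["clock"],2),"pos",np.round(np.array(s["position"])*1e3,1),"yaw",round(np.arctan2(M[1,0],M[0,0]),3),"z",np.round(M[:,2],3),"F",np.round(s["contact_force"],1),"M",np.round(s["moment"],3),"w",round(s["width"]*1e3,1),"gf",round(s["gripper_force"],1),"q",np.round(s["qpos"],2))
E
python3 -c "
from st import *
show(); print(nose_length if not callable(nose_length) else nose_length())
to((.591,.193,.2),-1.33); to((.591,.193,.2),-1.33+np.pi)"
```

```text
t 1.35 pos [ 174.2 -548.   248.4] yaw 0.308 z [ 0. -0. -1.] F [-0.3  1.1  0.2] M [-0.053  0.06  -0.008] w 85.4 gf 0.0 q [-1.38  0.28  1.5  -0.    1.36 -0.12]
0.017
 d [ 621.7 -579.9   48.2] turn 93.8
 d [ 621.7 -579.9   48.2] turn -86.2
```

Emit:
apply_moves --deltas '[40,26,-24,1,-3.6,40,52,-48,2,-7.2,40,78,-72,3,-10.8,40,104,-97,4,-14.4,40,130,-121,5,-18,40,156,-145,6,-21.6,40,182,-169,7,-25,40,208,-193,8,-29,40,234,-218,9,-32,40,260,-242,10,-36,40,286,-266,11,-40,40,312,-290,12,-43]' --squeeze 40

```text
clock: 2.35
position: [0.3842, -0.1756, 0.2366]
ee_rot: [0.0, 0.863, 0.506, 0.0]
contact_force: [0.4, 0.8, 0.3]
width: 0.0399
gripper_force: 0.0
```

```bash
python3 -c "
from st import *
show(); to((.591,.193,.2),1.81)"
```

```text
t 2.35 pos [ 384.2 -175.6  236.6] yaw 1.061 z [ 0.001 -0.001 -1.   ] F [0.4 0.8 0.3] M [-0.046 -0.088 -0.011] w 39.9 gf 0.0 q [-0.59  0.05  1.82 -0.    1.27 -0.08]
 d [422.6   0.7  36.5] turn -42.9
```

Emit:
apply_moves --deltas '[36,36,0,3,-3.6,36,72,0,6,-7.2,36,108,0,9,-10.8,36,144,0,12,-14.4,36,180,0,15,-18,36,216,0,18,-21.6,36,252,0,21,-25,36,288,1,24,-29,36,324,1,27,-32,36,360,1,30,-36,36,396,1,33,-40,36,423,1,36,-43]'

```text
clock: 3.35
position: [0.5932, 0.1939, 0.2]
ee_rot: [0.0, 0.616, 0.787, 0.001]
contact_force: [0.3, 0.3, -0.5]
width: 0.0358
gripper_force: 0.0
```

```bash
python3 - <<'E'
from st import *
show(); to((.591,.193,.121),1.81)
t=get_image("top"); s=get_image("side")
a=cv2.resize(s["frame"][170:290,230:350],(480,480),interpolation=cv2.INTER_CUBIC)
b=cv2.resize(t["frame"][150:220,210:290],(320,280),interpolation=cv2.INTER_CUBIC)
o=np.zeros((480,800,3),np.uint8);o[:,:480]=a;o[:280,480:]=b;save("above.png",o)
E
```

```text
t 3.35 pos [593.2 193.9 200. ] yaw 1.813 z [ 0.001  0.001 -1.   ] F [ 0.3  0.3 -0.5] M [-0.019  0.014 -0.028] w 35.8 gf 0.0 q [ 0.2   0.38  1.47  0.    1.29 -0.04]
 d [-0.4 -2.5 79. ] turn 0.2
```

View pics/above.png

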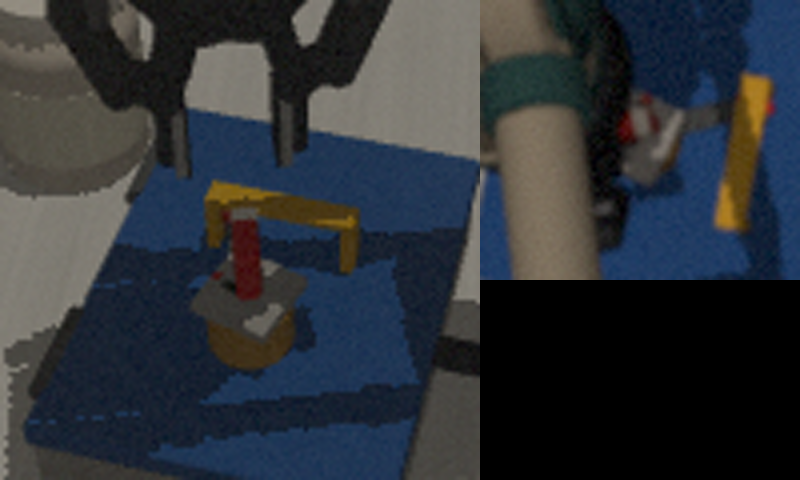

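Side view: the open fingers at columns 177 and 285 of the crop straddle the key's bow at column 245, which is seen edge-on. The way is clear, so I descend.

Emit:
apply_moves --deltas '[36,0,-2,20,0,36,0,-2,40,0,36,0,-2,55,0,36,0,-2,68,0,36,0,-2,79,0,36,0,-2,79,0,36,0,-2,79,0]'

```text
clock: 4.03
position: [0.5897, 0.1901, 0.1211]
ee_rot: [-0.0, 0.618, 0.786, -0.0]
contact_force: [-0.4, 0.4, 0.2]
width: 0.0357
gripper_force: 0.0
```

```bash
python3 - <<'E'
from st import *
show(); to((.591,.193,.121),1.81)
t=get_image("top"); s=get_image("side")
save("down.png",cv2.resize(s["frame"][190:260,250:330],(640,560),interpolation=cv2.INTER_CUBIC))
E
```

```text
t 4.03 pos [589.7 190.1 121.1] yaw 1.808 z [-0.001 -0.    -1.   ] F [-0.4  0.4  0.2] M [0.018 0.021 0.033] w 35.7 gf 0.0 q [ 0.2   0.43  1.59 -0.    1.12 -0.04]
 d [2.5 1.9 0.1] turn -0.1
```

View pics/down.png

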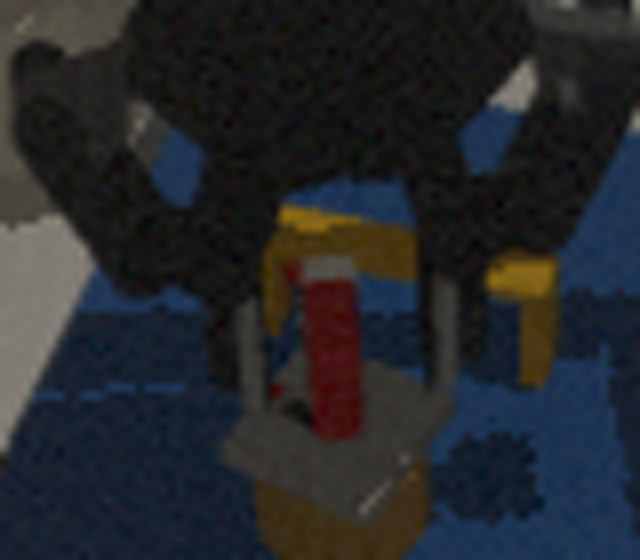

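The key is between the pads, about 1.5 px left of their middle. I shift about 3 mm and close gently.

Emit:
apply_moves --deltas '[30,2,3,0,0,22,2,3,0,0,18,2,3,0,0,16,2,3,0,0,14,2,3,0,0,12,2,3,0,0,10,2,3,0,0,10,2,3,0,0]' --squeeze 20

```text
clock: 4.8
position: [0.5926, 0.1933, 0.1214]
ee_rot: [0.0, 0.618, 0.786, 0.0]
contact_force: [-0.1, 0.1, 1.1]
width: 0.0116
gripper_force: 20.7
```

```bash
python3 -c "
from st import *
show()"
```

```text
t 4.8 pos [592.6 193.3 121.4] yaw 1.809 z [ 0.  0. -1.] F [-0.1  0.1  1.1] M [ 0.007  0.05  -0.018] w 11.6 gf 20.7 q [ 0.2   0.44  1.59 -0.    1.12 -0.03]
```

Emit:
apply_moves --deltas '[10,2,3,0,0,10,0,0,0,0,10,0,0,0,3,10,0,0,0,6,10,0,0,0,9,10,0,0,0,12,10,0,0,0,15,10,0,0,0,15,10,0,0,0,15]' --squeeze 60

```text
clock: 5.55
position: [0.5933, 0.1935, 0.1215]
ee_rot: [0.0, 0.715, 0.699, 0.001]
contact_force: [1.5, 0.6, 1.0]
width: 0.0115
gripper_force: 53.3
```

```bash
python3 -c "
from st import *
show()"
```

```text
t 5.55 pos [593.3 193.5 121.5] yaw 1.548 z [ 0.002  0.001 -1.   ] F [1.5 0.6 1. ] M [ 0.126 -0.315  0.052] w 11.5 gf 53.3 q [0.2  0.44 1.58 0.   1.12 0.23]
```

Emit:
apply_moves --deltas '[10,0,0,0,3,10,0,0,0,6,10,0,0,0,9,10,0,0,0,12,10,0,0,0,15,10,0,0,0,15,10,0,0,0,15]'

```text
clock: 6.13
position: [0.5931, 0.1934, 0.1215]
ee_rot: [0.0, 0.8, 0.6, 0.001]
contact_force: [3.0, -0.1, 2.5]
width: 0.0111
gripper_force: 53.4
```

```bash
python3 -c "
from st import *
show()"
```

```text
t 6.13 pos [593.1 193.4 121.5] yaw 1.287 z [ 0.001  0.    -1.   ] F [ 3.  -0.1  2.5] M [ 0.209 -0.341  0.087] w 11.1 gf 53.4 q [0.2  0.44 1.58 0.   1.12 0.49]
```

Emit:
apply_moves --deltas '[10,0,0.5,0,2,10,0,0.5,0,4,10,0,0.5,0,6,10,0,0.5,0,8,10,0,0.5,0,8,10,0,0.5,0,8]'

```text
clock: 6.63
position: [0.593, 0.1934, 0.1215]
ee_rot: [-0.0, 0.84, 0.543, 0.0]
contact_force: [0.9, 0.7, 2.8]
width: 0.0112
gripper_force: 53.6
```

```bash
python3 -c "
from st import *
show();show()"
```

```text
t 6.63 pos [593.  193.4 121.5] yaw 1.147 z [ 0.  0. -1.] F [0.9 0.7 2.8] M [ 0.248 -0.104  0.062] w 11.2 gf 53.6 q [0.2  0.44 1.58 0.   1.12 0.63]
t 6.63 pos [593.  193.4 121.5] yaw 1.147 z [ 0.  0. -1.] F [0.9 0.7 2.8] M [ 0.248 -0.104  0.062] w 11.2 gf 53.6 q [0.2  0.44 1.58 0.   1.12 0.63]
```

Emit:
apply_moves --deltas '[10,0,0,0,2,10,0,0,0,4,10,0,0,0,4,10,0,0,0,4]'

```text
clock: 6.97
position: [0.5929, 0.1933, 0.1215]
ee_rot: [-0.0, 0.858, 0.513, 0.0]
contact_force: [0.3, 1.1, 3.3]
width: 0.0111
gripper_force: 53.7
```

```bash
python3 -c "
from st import *
show()"
```

```text
t 6.97 pos [592.9 193.3 121.5] yaw 1.077 z [ 0.  0. -1.] F [0.3 1.1 3.3] M [0.306 0.021 0.025] w 11.1 gf 53.7 q [0.2  0.44 1.58 0.   1.12 0.7 ]
```

Emit:
apply_moves --deltas '[10,0,0,0,1.5,10,0,0,0,3,10,0,0,0,3,10,0,0,0,3]'

```text
clock: 7.3
position: [0.593, 0.1932, 0.1215]
ee_rot: [-0.0, 0.872, 0.49, 0.0]
contact_force: [0.3, 0.7, 4.8]
width: 0.0113
gripper_force: 53.8
```

```bash
python3 -c "
from st import *
show()"
```

```text
t 7.3 pos [593.  193.2 121.5] yaw 1.025 z [ 0.  0. -1.] F [0.3 0.7 4.8] M [0.275 0.047 0.18 ] w 11.3 gf 53.8 q [0.2  0.44 1.58 0.   1.12 0.75]
```

Emit:
apply_moves --deltas '[10,0,0,0,0]'

```text
clock: 7.38
position: [0.5929, 0.1932, 0.1215]
ee_rot: [-0.0, 0.872, 0.49, 0.0]
contact_force: [-0.2, 1.4, 4.6]
width: 0.0109
gripper_force: 53.9
```

```bash
python3 - <<'E'
from st import *
show()
t=get_image("top"); s=get_image("side")
a=cv2.resize(t["frame"][140:230,205:330],(500,360),interpolation=cv2.INTER_CUBIC)
b=cv2.resize(s["frame"][200:265,255:330],(300,260),interpolation=cv2.INTER_CUBIC)
o=np.zeros((360,800,3),np.uint8);o[:,:500]=a;o[:260,500:]=b;save("stop.png",o);show()
E
```

```text
t 7.38 pos [592.9 193.2 121.5] yaw 1.025 z [ 0.  0. -1.] F [-0.2  1.4  4.6] M [0.3   0.109 0.11 ] w 10.9 gf 53.9 q [0.2  0.44 1.58 0.   1.12 0.75]
t 7.48 pos [593.  193.2 121.5] yaw 1.024 z [ 0.  0. -1.] F [-0.5  2.1  4.3] M [0.348 0.119 0.111] w 10.8 gf 53.9 q [0.2  0.44 1.58 0.   1.12 0.75]
```

View pics/stop.png

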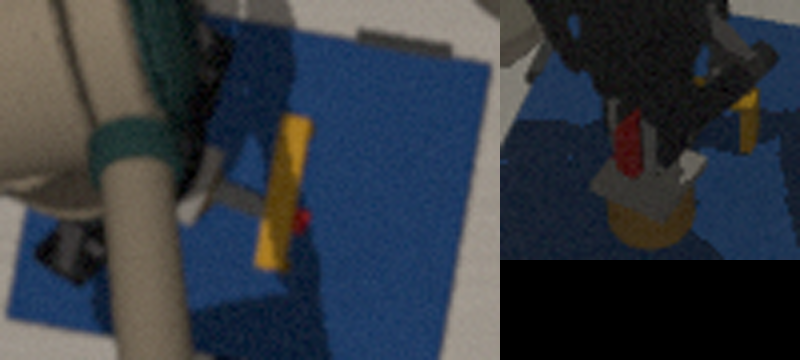

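```bash
cat > bolt.py <<'E'
from st import *
def ang(f,p):
    f=f.astype(int); m=(f[:,:,0]>70)&(f[:,:,1]<.55*f[:,:,0])&(f[:,:,2]<.55*f[:,:,0]); m[:,:272]=0; m[:,290:]=0; m[:165]=0; m[205:]=0
    ys,xs=np.nonzero(m); w=f[ys,xs,0]; X=at_z(p,((xs*w).sum()/w.sum(),(ys*w).sum()/w.sum()),.08)
    d=X[:2]-[.5925,.193]; return len(xs),np.round(d*1e3,1),round(np.arctan2(d[1],d[0]),3)
E
python3 - <<'E'
from bolt import *
t=get_image("top")
f0=cv2.cvtColor(cv2.imread("pics/t0.png"),cv2.COLOR_BGR2RGB)
print(ang(f0,t),ang(t["frame"],t)); show()
E
```

```text
(5, array([ 14. , -65.9]), np.float64(-1.362)) (17, array([-23. , -62.1]), np.float64(-1.926))
t 7.53 pos [592.9 193.2 121.5] yaw 1.024 z [ 0.  0. -1.] F [-0.3  0.7  5.1] M [0.349 0.104 0.106] w 11.2 gf 54.0 q [0.2  0.44 1.58 0.   1.12 0.75]
```

Top view: the bolt's red end has swung from (282,177) to about (280,195), roughly 0.56 rad. A little more is needed, so I turn on in small steps.

Emit:
apply_moves --deltas '[10,0,0,0,1.2,10,0,0,0,2.5,10,0,0,0,2.5,10,0,0,0,2.5]'

```text
clock: 7.87
position: [0.593, 0.1932, 0.1215]
ee_rot: [0.0, 0.882, 0.471, 0.0]
contact_force: [0.2, 1.4, 5.1]
width: 0.0112
gripper_force: 54.0
```

```bash
python3 -c "
from bolt import *
show();t=get_image('top');print(ang(t['frame'],t));show()"
```

```text
t 7.87 pos [593.  193.2 121.5] yaw 0.98 z [ 0.  0. -1.] F [0.2 1.4 5.1] M [0.358 0.193 0.098] w 11.2 gf 54.0 q [0.2  0.44 1.58 0.   1.12 0.79]
(13, array([-25.4, -61.5]), np.float64(-1.962))
t 7.92 pos [593.  193.1 121.5] yaw 0.98 z [ 0.  0. -1.] F [-2.1  1.   3.9] M [0.365 0.173 0.129] w 10.7 gf 54.0 q [0.2  0.44 1.58 0.   1.12 0.79]
```

Emit:
apply_moves --deltas '[10,0,0,0,1.2,10,0,0,0,2.5,10,0,0,0,2.5,10,0,0,0,2.5]'

```text
clock: 8.25
position: [0.593, 0.1931, 0.1215]
ee_rot: [0.0, 0.892, 0.451, 0.0]
contact_force: [-0.7, 1.7, 5.6]
width: 0.0111
gripper_force: 54.0
```

```bash
python3 -c "
from bolt import *
show();t=get_image('top');print(ang(t['frame'],t));show()"
```

```text
t 8.25 pos [593.  193.1 121.5] yaw 0.937 z [ 0. -0. -1.] F [-0.7  1.7  5.6] M [0.323 0.189 0.212] w 11.1 gf 54.0 q [ 0.2   0.44  1.58 -0.    1.12  0.84]
(11, array([-28.1, -59.9]), np.float64(-2.009))
t 8.3 pos [593.  193.1 121.5] yaw 0.937 z [ 0. -0. -1.] F [0.6 0.6 5.7] M [0.335 0.135 0.207] w 11.0 gf 54.0 q [ 0.2   0.44  1.58 -0.    1.12  0.84]
```

Emit:
apply_moves --deltas '[10,0,0,0,1,10,0,0,0,2,10,0,0,0,2,10,0,0,0,2]'

```text
clock: 8.63
position: [0.5929, 0.193, 0.1215]
ee_rot: [0.0, 0.9, 0.436, -0.0]
contact_force: [-0.7, 1.3, 5.2]
width: 0.0112
gripper_force: 54.0
```

```bash
python3 -c "
from bolt import *
show();t=get_image('top');print(ang(t['frame'],t));show()"
```

```text
t 8.63 pos [592.9 193.  121.5] yaw 0.902 z [ 0. -0. -1.] F [-0.7  1.3  5.2] M [0.318 0.183 0.301] w 11.2 gf 54.0 q [ 0.2   0.44  1.58 -0.    1.12  0.87]
(12, array([-29.6, -59.2]), np.float64(-2.035))
t 8.68 pos [593.  193.  121.5] yaw 0.902 z [ 0. -0. -1.] F [0.8 0.4 4.7] M [0.352 0.169 0.238] w 11.2 gf 54.0 q [ 0.2   0.44  1.58 -0.    1.12  0.87]
```

Clear stop: the torque rises and the bolt has moved about 0.67 rad. Now turning back.

Emit:
apply_moves --deltas '[10,0,0,0,-4,10,0,0,0,-8,10,0,0,0,-12,10,0,0,0,-16,10,0,0,0,-20,10,0,0,0,-24,10,0,0,0,-28,10,0,0,0,-32,10,0,0,0,-36,10,0,0,0,-40,10,0,0,0,-40]'

```text
clock: 9.6
position: [0.5929, 0.1926, 0.1215]
ee_rot: [0.0, 0.696, 0.718, -0.0]
contact_force: [-0.8, 0.6, 4.9]
width: 0.0114
gripper_force: 54.0
```

```bash
python3 -c "
from bolt import *
show();t=get_image('top');print(ang(t['frame'],t));show()"
```

```text
t 9.6 pos [592.9 192.6 121.5] yaw 1.602 z [-0.    -0.001 -1.   ] F [-0.8  0.6  4.9] M [ 0.019  0.103 -0.038] w 11.4 gf 54.0 q [ 0.2   0.44  1.58 -0.    1.12  0.17]
(10, array([-30.1, -59.2]), np.float64(-2.041))
t 9.65 pos [592.9 192.5 121.5] yaw 1.6 z [-0.    -0.001 -1.   ] F [-0.3 -0.3  4.9] M [0.087 0.09  0.015] w 10.9 gf 54.0 q [ 0.2   0.44  1.58 -0.    1.12  0.17]
```

Emit:
apply_moves --deltas '[10,0,0,0,-4,10,0,0,0,-8,10,0,0,0,-12,10,0,0,0,-16,10,0,0,0,-20,10,0,0,0,-24,10,0,0,0,-28,10,0,0,0,-32,10,0,0,0,-36,10,0,0,0,-40,10,0,0,0,-44,10,0,0,0,-44]'

```text
clock: 10.65
position: [0.5932, 0.1926, 0.1215]
ee_rot: [0.0, 0.377, 0.926, -0.0]
contact_force: [-0.7, -0.4, 4.9]
width: 0.0113
gripper_force: 53.9
```

```bash
python3 -c "
from bolt import *
show();t=get_image('top');print(ang(t['frame'],t));show()"
```

```text
t 10.65 pos [593.2 192.6 121.5] yaw 2.369 z [ 0.001 -0.001 -1.   ] F [-0.7 -0.4  4.9] M [ 0.002 -0.045 -0.018] w 11.3 gf 53.9 q [ 0.2   0.44  1.58 -0.    1.12 -0.59]
(10, array([-30.1, -59.2]), np.float64(-2.042))
t 10.7 pos [593.2 192.7 121.5] yaw 2.366 z [ 0.001 -0.001 -1.   ] F [-1.   0.2  5.1] M [ 0.027 -0.023  0.015] w 10.6 gf 53.9 q [ 0.2   0.44  1.58 -0.    1.12 -0.59]
```

Emit:
apply_moves --deltas '[10,0,0,0,-2.5,10,0,0,0,-5,10,0,0,0,-7,10,0,0,0,-7,10,0,0,0,-7]'

```text
clock: 11.12
position: [0.5932, 0.1928, 0.1215]
ee_rot: [0.0, 0.321, 0.947, -0.0]
contact_force: [-0.4, 1.6, 4.6]
width: 0.0111
gripper_force: 54.0
```

```bash
python3 -c "
from st import *
show();t=get_image('top');show()"
```

```text
t 11.12 pos [593.2 192.8 121.5] yaw 2.488 z [ 0.001 -0.001 -1.   ] F [-0.4  1.6  4.6] M [ 0.096 -0.045 -0.075] w 11.1 gf 54.0 q [ 0.2   0.44  1.58 -0.    1.12 -0.71]
t 11.17 pos [593.2 192.8 121.5] yaw 2.488 z [ 0.001 -0.001 -1.   ] F [0.  0.5 4.7] M [ 0.06  -0.017 -0.025] w 11.1 gf 54.0 q [ 0.2   0.44  1.58 -0.    1.12 -0.71]
```

Emit:
apply_moves --deltas '[10,0,0,0,-1.2,10,0,0,0,-2.5,10,0,0,0,-2.5,10,0,0,0,-2.5]'

```text
clock: 11.5
position: [0.5932, 0.1928, 0.1215]
ee_rot: [0.0, 0.3, 0.954, -0.0]
contact_force: [0.6, 1.2, 4.6]
width: 0.0112
gripper_force: 54.0
```

```bash
python3 -c "
from st import *
show();t=get_image('top');show();t=get_image('top');show()"
```

```text
t 11.5 pos [593.2 192.8 121.5] yaw 2.532 z [ 0.001 -0.001 -1.   ] F [0.6 1.2 4.6] M [ 0.067  0.015 -0.008] w 11.2 gf 54.0 q [ 0.2   0.44  1.58 -0.    1.12 -0.76]
t 11.55 pos [593.2 192.8 121.5] yaw 2.532 z [ 0.001 -0.001 -1.   ] F [ 0.4 -0.2  4.8] M [ 0.087  0.002 -0.023] w 11.2 gf 54.0 q [ 0.2   0.44  1.58 -0.    1.12 -0.76]
t 11.6 pos [593.2 192.8 121.5] yaw 2.532 z [ 0.001 -0.001 -1.   ] F [0.7 0.1 5.2] M [ 0.13  -0.012 -0.03 ] w 11.2 gf 54.0 q [ 0.2   0.44  1.58 -0.    1.12 -0.76]
```

Emit:
apply_moves --deltas '[10,0,0,0,-1.2,10,0,0,0,-2.5,10,0,0,0,-2.5,10,0,0,0,-2.5]'

```text
clock: 11.93
position: [0.5932, 0.1928, 0.1215]
ee_rot: [0.0, 0.279, 0.96, -0.0]
contact_force: [-0.0, 0.4, 4.4]
width: 0.0113
gripper_force: 54.0
```

```bash
python3 -c "
from st import *
show();t=get_image('top');show();t=get_image('top');show()"
```

```text
t 11.93 pos [593.2 192.8 121.5] yaw 2.575 z [ 0.001 -0.    -1.   ] F [-0.   0.4  4.4] M [ 0.135 -0.018 -0.024] w 11.3 gf 54.0 q [ 0.2   0.44  1.58 -0.    1.12 -0.8 ]
t 11.98 pos [593.2 192.9 121.5] yaw 2.575 z [ 0.001 -0.    -1.   ] F [0.1 0.1 4.7] M [0.143 0.025 0.045] w 11.3 gf 54.0 q [ 0.2   0.44  1.58 -0.    1.12 -0.8 ]
t 12.03 pos [593.2 192.8 121.5] yaw 2.575 z [ 0.001 -0.    -1.   ] F [0.1 0.6 5.3] M [ 0.05   0.015 -0.   ] w 11.3 gf 54.0 q [ 0.2   0.44  1.58 -0.    1.12 -0.8 ]
```

Emit:
apply_moves --deltas '[10,0,0,0,-1.2,10,0,0,0,-2.5,10,0,0,0,-2.5,10,0,0,0,-2.5]'

```text
clock: 12.37
position: [0.5932, 0.1929, 0.1215]
ee_rot: [0.0, 0.258, 0.966, -0.0]
contact_force: [0.0, -0.0, 5.2]
width: 0.0112
gripper_force: 54.0
```

```bash
python3 -c "
from st import *
show();t=get_image('top');show();t=get_image('top');show()"
```

```text
t 12.37 pos [593.2 192.9 121.5] yaw 2.619 z [ 0.001 -0.    -1.   ] F [ 0.  -0.   5.2] M [ 0.055 -0.043  0.005] w 11.2 gf 54.0 q [ 0.2   0.44  1.58 -0.    1.12 -0.84]
t 12.42 pos [593.2 192.9 121.5] yaw 2.619 z [ 0.001 -0.    -1.   ] F [0.7 0.2 6. ] M [ 0.119 -0.047 -0.007] w 10.8 gf 54.0 q [ 0.2   0.44  1.58 -0.    1.12 -0.84]
t 12.47 pos [593.2 192.9 121.5] yaw 2.619 z [ 0.001 -0.    -1.   ] F [-0.2  1.3  4.5] M [ 0.091 -0.016  0.03 ] w 11.0 gf 54.0 q [ 0.2   0.44  1.58 -0.    1.12 -0.84]
```

Emit:
apply_moves --deltas '[10,0,0,0,-1.2,10,0,0,0,-2.5,10,0,0,0,-2.5,10,0,0,0,-2.5]'

```text
clock: 12.8
position: [0.5932, 0.1929, 0.1215]
ee_rot: [0.0, 0.237, 0.971, -0.0]
contact_force: [-0.2, 0.9, 3.6]
width: 0.0111
gripper_force: 53.9
```

```bash
python3 -c "
from st import *
show();t=get_image('top');show();t=get_image('top');show()"
```

```text
t 12.8 pos [593.2 192.9 121.5] yaw 2.662 z [ 0.001 -0.    -1.   ] F [-0.2  0.9  3.6] M [ 0.122  0.011 -0.039] w 11.1 gf 53.9 q [ 0.2   0.44  1.58 -0.    1.12 -0.89]
t 12.85 pos [593.2 192.9 121.5] yaw 2.662 z [ 0.001 -0.    -1.   ] F [-1.2  1.1  5.5] M [ 0.123 -0.014  0.004] w 11.0 gf 54.0 q [ 0.2   0.44  1.58 -0.    1.12 -0.89]
t 12.9 pos [593.2 192.9 121.5] yaw 2.663 z [ 0.001 -0.    -1.   ] F [0.1 0.9 5.8] M [ 0.094 -0.029  0.003] w 11.4 gf 53.9 q [ 0.2   0.44  1.58 -0.    1.12 -0.89]
```

Emit:
apply_moves --deltas '[10,0,0,0,-1.2,10,0,0,0,-2.5,10,0,0,0,-2.5,10,0,0,0,-2.5]'

```text
clock: 13.23
position: [0.5932, 0.193, 0.1215]
ee_rot: [0.0, 0.216, 0.976, -0.0]
contact_force: [-0.0, -0.1, 4.8]
width: 0.0111
gripper_force: 53.9
```

```bash
python3 -c "
from st import *
show();t=get_image('top');show();s=get_image('side');show()
a=cv2.resize(t['frame'][150:220,210:290],(400,350),interpolation=cv2.INTER_CUBIC)
b=cv2.resize(s['frame'][205:265,260:325],(400,370),interpolation=cv2.INTER_CUBIC)
o=np.zeros((370,800,3),np.uint8);o[:350,:400]=a;o[:,400:]=b;save('kw.png',o)"
```

```text
t 13.23 pos [593.2 193.  121.5] yaw 2.706 z [ 0.001 -0.    -1.   ] F [-0.  -0.1  4.8] M [ 0.132  0.044 -0.02 ] w 11.1 gf 53.9 q [ 0.2   0.44  1.58 -0.    1.12 -0.93]
t 13.28 pos [593.2 193.  121.5] yaw 2.706 z [ 0.001 -0.    -1.   ] F [0.6 1.3 5.4] M [ 0.121 -0.046  0.003] w 11.1 gf 53.9 q [ 0.2   0.44  1.58 -0.    1.12 -0.93]
t 13.33 pos [593.2 193.  121.5] yaw 2.706 z [ 0.001 -0.    -1.   ] F [0.7 0.6 5.7] M [ 0.111 -0.03   0.028] w 11.2 gf 53.9 q [ 0.2   0.44  1.58 -0.    1.12 -0.93]
```

View pics/kw.png

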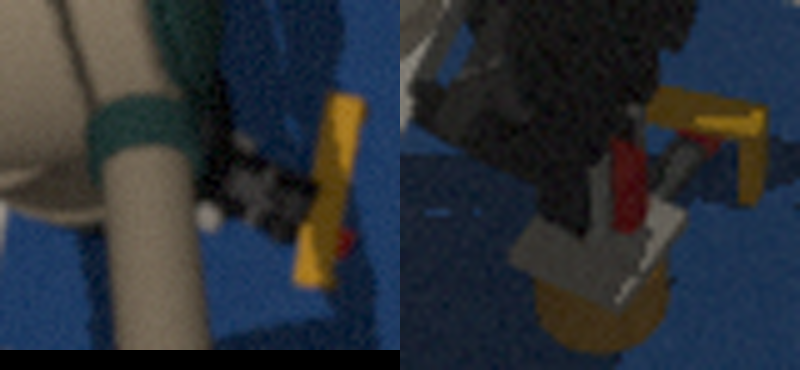

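The gripper still holds the key and the bolt's red end stays past the strap, bottom right of it at about (279,198). There is no stop felt yet, so I creep on.

Emit:
apply_moves --deltas '[10,0,0,0,-1.2,10,0,0,0,-2.5,10,0,0,0,-2.5,10,0,0,0,-2.5]'

```text
clock: 13.67
position: [0.5932, 0.193, 0.1215]
ee_rot: [0.0, 0.195, 0.981, -0.0]
contact_force: [-0.1, 0.7, 5.6]
width: 0.011
gripper_force: 53.9
```

```bash
cat > m.py <<'E'
from bolt import *
L=[]
for i in range(4):
    t=get_image('top'); s=get_state(); L.append(np.r_[s["contact_force"],s["moment"]])
show(); print("mean",np.round(np.mean(L,0),3),ang(t["frame"],t))
E
python3 m.py
```

```text
t 13.87 pos [593.2 193.  121.5] yaw 2.75 z [ 0.001 -0.    -1.   ] F [0.4 1.3 5.5] M [ 0.157  0.05  -0.017] w 10.9 gf 53.9 q [ 0.2   0.44  1.58 -0.    1.12 -0.98]
mean [ 0.394  1.304  5.333  0.159  0.014 -0.013] (10, array([-29.8, -59.6]), np.float64(-2.034))
```

Emit:
apply_moves --deltas '[10,0,0,0,-1.2,10,0,0,0,-2.5,10,0,0,0,-2.5,10,0,0,0,-2.5]'

```text
clock: 14.2
position: [0.5932, 0.193, 0.1215]
ee_rot: [0.0, 0.173, 0.985, -0.0]
contact_force: [-0.5, 1.3, 5.3]
width: 0.0113
gripper_force: 53.9
```

```bash
python3 m.py
```

```text
t 14.4 pos [593.2 193.1 121.5] yaw 2.793 z [ 0.001 -0.    -1.   ] F [0.4 1.5 4.9] M [ 0.189 -0.02  -0.012] w 11.2 gf 53.9 q [ 0.2   0.44  1.58 -0.    1.12 -1.02]
mean [ 0.026  1.075  4.392  0.184 -0.015  0.011] (10, array([-30.1, -59.2]), np.float64(-2.042))
```

Emit:
apply_moves --deltas '[10,0,0,-0.8,0,10,0,0,-1.5,0,10,0,0,-1.5,0]'

```text
clock: 14.65
position: [0.5928, 0.1931, 0.122]
ee_rot: [-0.0, 0.173, 0.985, -0.0]
contact_force: [1.8, 2.4, -1.1]
width: 0.011
gripper_force: 53.1
```

```bash
python3 m.py
```

```text
t 14.85 pos [592.8 193.2 122.2] yaw 2.795 z [-0.001  0.    -1.   ] F [ 0.6  1.7 -2.1] M [ 0.354 -0.261 -0.005] w 10.9 gf 53.1 q [ 0.2   0.44  1.58  0.    1.12 -1.02]
mean [ 1.605  1.9   -1.521  0.363 -0.275  0.012] (10, array([-30.1, -59.2]), np.float64(-2.041))
```

Emit:
apply_moves --deltas '[10,0,0,-0.5,0,10,0,0,-1,0,10,0,0,-1,0]'

```text
clock: 15.1
position: [0.5927, 0.1932, 0.1237]
ee_rot: [-0.0, 0.173, 0.985, -0.0]
contact_force: [1.0, 2.2, -2.2]
width: 0.0111
gripper_force: 53.1
```

```bash
python3 m.py
```

```text
t 15.3 pos [592.7 193.2 123.7] yaw 2.795 z [-0.  0. -1.] F [-0.1  1.7 -0.6] M [ 0.488 -0.086  0.006] w 11.4 gf 53.1 q [ 0.2   0.44  1.58  0.    1.12 -1.02]
mean [ 0.469  1.886 -1.521  0.436 -0.112 -0.013] (10, array([-29.8, -59.6]), np.float64(-2.035))
```

Emit:
apply_moves --deltas '[10,0,0,-1,0,10,0,0,-2,0,10,0,0,-2,0]'

```text
clock: 15.55
position: [0.593, 0.193, 0.1261]
ee_rot: [0.0, 0.172, 0.985, -0.0]
contact_force: [0.9, 1.7, -0.6]
width: 0.0113
gripper_force: 53.1
```

```bash
python3 m.py
```

```text
t 15.75 pos [593. 193. 126.] yaw 2.795 z [ 0. -0. -1.] F [0.4 1.3 0.3] M [ 0.375 -0.102 -0.042] w 11.2 gf 53.3 q [ 0.2   0.43  1.58 -0.    1.13 -1.02]
mean [ 0.383  1.449 -0.302  0.356 -0.073 -0.008] (10, array([-30.1, -59.2]), np.float64(-2.042))
```

Emit:
apply_moves --deltas '[10,0,0,-1,0,10,0,0,-2,0,10,0,0,-3,0,10,0,0,-3,0]'

```text
clock: 16.08
position: [0.593, 0.193, 0.129]
ee_rot: [0.0, 0.172, 0.985, -0.0]
contact_force: [0.5, 2.5, -1.1]
width: 0.0111
gripper_force: 53.3
```

```bash
python3 m.py; python3 -c "
from h import *
s=get_image('side');save('lift.png',cv2.resize(s['frame'][205:265,255:335],(800,600),interpolation=cv2.INTER_CUBIC))"
```

```text
t 16.28 pos [593.  193.  128.9] yaw 2.795 z [ 0. -0. -1.] F [ 0.2  0.9 -0.7] M [ 0.308 -0.107 -0.026] w 11.0 gf 53.4 q [ 0.2   0.43  1.57 -0.    1.14 -1.02]
mean [ 0.159  1.352  0.003  0.317 -0.097 -0.025] (11, array([-29.9, -59. ]), np.float64(-2.04))
```

View pics/lift.png

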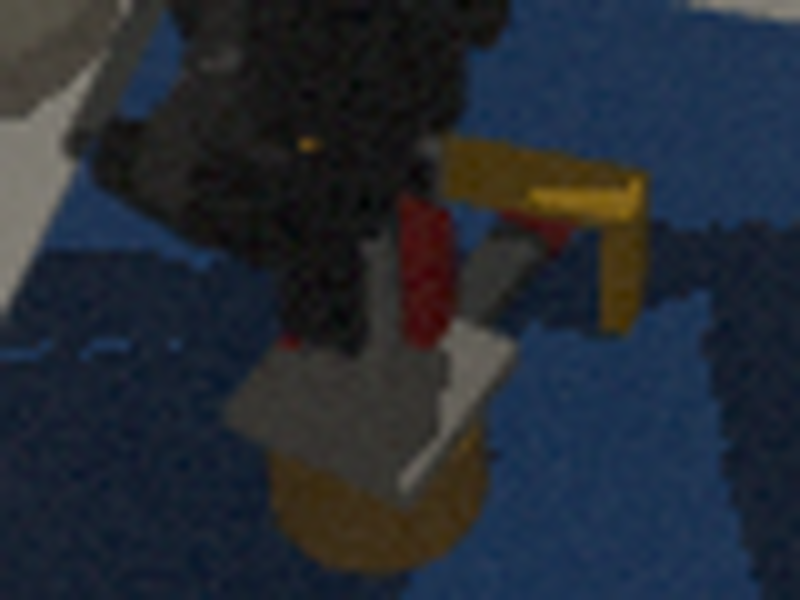

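The bow's underside has risen about 3 px from the face, so the key is coming out freely with the gripper. Carrying on up.

Emit:
apply_moves --deltas '[10,0,0,-2,0,10,0,0,-4,0,10,0,0,-6,0,10,0,0,-8,0,10,0,0,-8,0]'

```text
clock: 16.75
position: [0.5931, 0.193, 0.1373]
ee_rot: [0.0, 0.172, 0.985, -0.0]
contact_force: [0.9, 0.6, 0.8]
width: 0.0111
gripper_force: 53.4
```

```bash
python3 m.py
```

```text
t 16.95 pos [593.1 193.  137. ] yaw 2.795 z [ 0. -0. -1.] F [0.9 1.7 0.1] M [ 0.258 -0.118 -0.027] w 11.2 gf 53.4 q [ 0.2   0.42  1.56 -0.    1.15 -1.02]
mean [ 0.72   1.4    0.24   0.225 -0.125 -0.007] (10, array([-30.1, -59.2]), np.float64(-2.041))
```

Emit:
apply_moves --deltas '[10,0,0,-3,0,10,0,0,-6,0,10,0,0,-9,0,10,0,0,-12,0,10,0,0,-16,0,10,0,0,-22,0,10,0,0,-35,0,10,0,0,-55,0,10,0,0,-70,0,10,0,0,-70,0]'

```text
clock: 17.78
position: [0.5948, 0.1931, 0.2108]
ee_rot: [0.003, 0.172, 0.985, 0.001]
contact_force: [0.7, -0.1, 0.2]
width: 0.0115
gripper_force: 53.4
```

```bash
python3 m.py; python3 -c "
from st import *
for a in (-.044,-.044+np.pi): to((.5852,-.1745,.2),a)
s=get_image('side');f=s['frame'];P=proj(s,get_state()['position']);print(P)
c,r=int(P[0])-30,int(P[1])-20
save('key.png',cv2.resize(f[max(r,0):r+60,c:c+60],(500,500),interpolation=cv2.INTER_CUBIC)); print(c,r)"
```

```text
t 17.98 pos [592.1 192.7 205.7] yaw 2.795 z [-0.002 -0.001 -1.   ] F [ 0.3 -0.7 -1.3] M [ 0.02  -0.007  0.001] w 10.9 gf 53.4 q [ 0.2   0.37  1.47 -0.    1.3  -1.02]
mean [ 2.410e-01 -5.030e-01 -1.192e+00  5.000e-03 -5.000e-03  1.000e-03] (8, array([-29.8, -59.4]), np.float64(-2.035))
 d [-118.3 -347.7    6. ] turn 162.7
 d [-118.3 -347.7    6. ] turn -17.3
[290.00734905 197.98505875]
260 177
```

View pics/key.png

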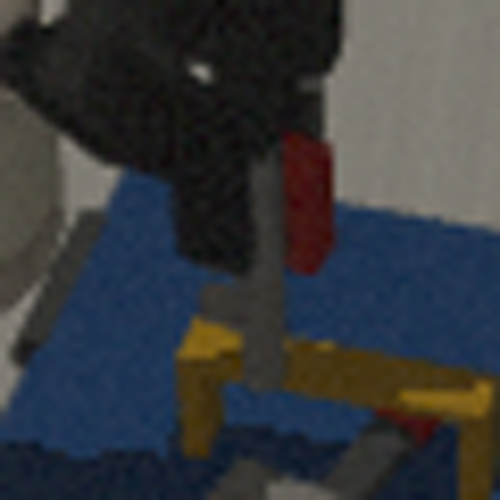

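The key is out of the lock, upright in the jaws, with the shank at about (291,220) and the bit pointing left. Next I refine the stand's position using the side view too.

```bash
python3 - <<'E'
from fit import *
t=get_image("top"); s=get_image("side")
for q in place_of("pocket",s)[:1]+[dict(point=(311.5,152.1))]: print("side pocket",np.round(at_z(s,q["point"],.036)*1e3,1))
q=place_of("pocket",t)[0]["point"]; print("top pocket",np.round(at_z(t,q,.036)*1e3,1), "tri",np.round(tri([t,s],[q,(311.5,152.1)])*1e3,1))
f=t["frame"].astype(int); sub=f[160:220,400:455]
def big(m,p,w):
    c,r,W,H=w; n,l,st,_=cv2.connectedComponentsWithStats(m[r:r+H,c:c+W].astype(np.uint8)); k=1+st[1:,4].argmax(); o=np.zeros(m.shape,np.uint8); cs,_=cv2.findContours((l==k).astype(np.uint8),0,2); h=cv2.convexHull(max(cs,key=cv2.contourArea)); z=np.zeros((H,W),np.uint8); cv2.fillPoly(z,[h],1); o[r:r+H,c:c+W]=z; return o>0
wt=(400,160,55,60); ws=(285,135,55,42)
vt=(t,big(f.max(2)<75,t,wt),wt); g=s["frame"].astype(int); vs=(s,big(g.max(2)<75,s,ws),ws)
for v in([vt],[vs],[vt,vs]): print(fit(v,(.08,.06,0,.036),(.5855,-.175,-.05)))
# projected slot outline vs yellow
y=(f[:,:,0]-f[:,:,2]>45); ys,xs=np.nonzero(y[170:212,410:445]); print("yellow cols",xs.min()+410,xs.max()+410,"rows",ys.min()+170,ys.max()+170)
from fit import corners
for z in(.036,.006): print(z,np.round([proj(t,X) for X in corners(.5855,-.175,-.045,.0265,.0165,z,z)][::2],1).tolist())
E
```

```text
side pocket [ 589.1 -175.    36. ]
side pocket [ 588.8 -172.2   36. ]
top pocket [ 582.7 -175.    36. ] tri [ 586.  -175.5   33.5]
(array([ 5.85890e+02, -1.76459e+02, -3.50000e-02]), np.float64(0.037))
(array([ 606.905, -153.551,    0.733]), np.float64(0.507))
(array([ 5.86193e+02, -1.76463e+02, -3.60000e-02]), np.float64(0.602))
yellow cols 424 428 rows 185 196
0.036 [[430.7, 196.6], [422.8, 196.1], [431.3, 184.0], [423.4, 183.5]]
0.006 [[427.0, 197.3], [419.4, 196.9], [427.6, 185.2], [420.0, 184.7]]
```

Emit:
apply_moves --deltas '[10,-10,-29,-1,-1.5,10,-20,-58,-2,-3,10,-30,-87,-2,-4.5,10,-40,-116,-2,-6,10,-50,-145,-2,-7.5,10,-60,-174,-2,-9,10,-70,-203,-2,-10.5,10,-80,-232,0,-12,10,-90,-261,0,-13.5,10,-100,-290,0,-15,10,-110,-320,0,-16.3,10,-116,-346,0,-17.3]'

```text
clock: 19.23
position: [0.5845, -0.174, 0.2064]
ee_rot: [0.0, 0.022, 1.0, -0.0]
contact_force: [-0.1, -1.4, -0.7]
width: 0.0106
gripper_force: 53.4
```

```bash
python3 m.py
```

```text
t 19.43 pos [ 584.2 -172.2  206.3] yaw 3.095 z [-0.001  0.001 -1.   ] F [ 0.6  0.7 -1.4] M [0.031 0.016 0.034] w 11.1 gf 53.4 q [-0.4   0.35  1.5   0.    1.29 -1.93]
mean [ 0.527 -0.709 -0.865 -0.002  0.007  0.013] (14, array([-29.6, -60. ]), np.float64(-2.029))
```

```bash
python3 -c "
from st import *
to((.582,-.1763,.11),np.pi-.036)"
```

```text
d [ 1.9 -4.3 96.3] turn -0.6
```

Emit:
apply_moves --deltas '[10,2,-4,25,-0.6,10,2,-4,50,-0.6,10,2,-4,75,-0.6,10,2,-4,92,-0.6,10,2,-4,96,-0.6,10,2,-4,96,-0.6,10,2,-4,96,-0.6]'

```text
clock: 20.02
position: [0.583, -0.175, 0.1115]
ee_rot: [0.001, 0.017, 1.0, -0.0]
contact_force: [0.5, 0.4, -0.1]
width: 0.011
gripper_force: 53.4
```

```bash
python3 m.py; python3 -c "
from st import *
to((.582,-.1763,.085),np.pi-.036)
s=get_image('side');f=s['frame'];save('over.png',cv2.resize(f[120:180,280:350],(700,600),interpolation=cv2.INTER_CUBIC))
p=np.array(get_state()['position']); print(proj(s,p-[0,0,.0585]),proj(s,(.582,-.1763,.036)))"
```

```text
t 20.22 pos [ 583.2 -175.8  112.3] yaw 3.108 z [ 0.003 -0.001 -1.   ] F [ 0.4 -0.8 -1.6] M [-0.004  0.006 -0.014] w 11.1 gf 53.4 q [-0.41  0.43  1.63 -0.    1.08 -1.94]
mean [-0.418 -0.252 -0.406  0.037 -0.001 -0.014] (15, array([-29.6, -60.1]), np.float64(-2.028))
 d [ 1.3 -0.5 27.3] turn 0.1
[313.77067647 146.10986325] [314.1374607  151.35859846]
```

View pics/over.png

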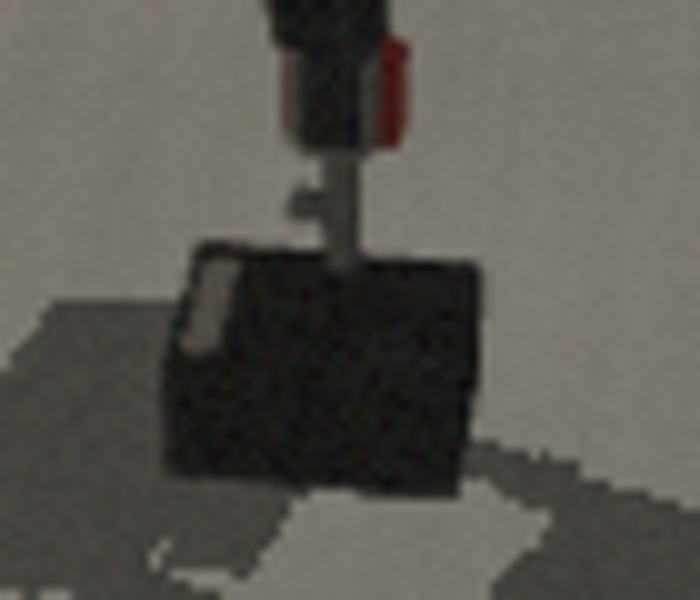

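The key is over the stand with its bit at left, on the stripe side (+x), the shank at about (314,147) and the tip just above the mouth. Lowering.

Emit:
apply_moves --deltas '[10,1,-0.5,4,0,10,1,-0.5,10,0,10,1,-0.5,16,0,10,1,-0.5,22,0,10,1,-0.5,26,0,10,1,-0.5,26,0]'

```text
clock: 20.77
position: [0.5804, -0.1758, 0.0832]
ee_rot: [-0.001, 0.017, 1.0, 0.001]
contact_force: [0.2, 0.2, -0.4]
width: 0.0107
gripper_force: 53.4
```

```bash
python3 m.py
```

```text
t 20.97 pos [ 581.5 -176.2   84.9] yaw 3.107 z [ 0. -0. -1.] F [ 0.6 -0.3 -1.1] M [-0.04  -0.023  0.035] w 11.0 gf 53.4 q [-0.41  0.45  1.67 -0.    1.02 -1.95]
mean [ 0.039  0.079 -0.474 -0.009 -0.018  0.007] (14, array([-29.9, -60. ]), np.float64(-2.034))
```

Emit:
apply_moves --deltas '[10,0,0,5,0,10,0,0,10,0,10,0,0,14,0,10,0,0,17,0,10,0,0,19,0,10,0,0,19,0,10,0,0,19,0]'

```text
clock: 21.55
position: [0.5813, -0.1761, 0.0656]
ee_rot: [-0.0, 0.017, 1.0, -0.0]
contact_force: [0.1, -1.7, -0.1]
width: 0.0112
gripper_force: 53.4
```

```bash
python3 m.py
```

```text
t 21.75 pos [ 581.5 -176.2   66. ] yaw 3.107 z [ 0. -0. -1.] F [-0.1  0.1  0. ] M [-0.032 -0.008  0.074] w 11.4 gf 53.4 q [-0.41  0.47  1.69 -0.    0.98 -1.95]
mean [-0.054 -0.01  -0.395 -0.016 -0.011  0.017] (13, array([-29.6, -60.2]), np.float64(-2.027))
```

Emit:
apply_moves --deltas '[10,0,0,1,0,10,0,0,2,0,10,0,0,2,0,10,0,0,2,0]'

```text
clock: 22.08
position: [0.5815, -0.1762, 0.0645]
ee_rot: [0.0, 0.017, 1.0, -0.0]
contact_force: [-1.1, -0.0, 3.8]
width: 0.0109
gripper_force: 54.1
```

```bash
python3 m.py
```

```text
t 22.28 pos [ 581.6 -176.2   64.5] yaw 3.107 z [ 0.001 -0.    -1.   ] F [0.1 0.8 5.4] M [ 0.106  0.169 -0.024] w 11.1 gf 54.2 q [-0.41  0.47  1.69 -0.    0.98 -1.95]
mean [-4.040e-01  6.520e-01  5.138e+00  1.190e-01  1.620e-01 -4.000e-03] (15, array([-30. , -59.8]), np.float64(-2.035))
```

Bottomed at the predicted height. Release and withdraw.

Emit:
apply_moves --deltas '[13,0,0,-0.5,0,15,0,0,-0.5,0,18,0,0,-0.5,0,24,0,0,-0.5,0,32,0,0,-0.5,0,36,0,0,-0.5,0,36,0,0,-15,0,36,0,0,-35,0,36,0,0,-65,0,36,0,0,-100,0,36,0,0,-130,0,36,0,0,-150,0]' --squeeze 20

```text
clock: 23.28
position: [0.5823, -0.1765, 0.2172]
ee_rot: [0.002, 0.017, 1.0, -0.001]
contact_force: [0.4, -1.0, -1.0]
width: 0.0363
gripper_force: 0.0
```

Emit:
apply_moves --deltas '[36,30,0,0,0,36,70,0,0,0,36,110,0,0,0,36,150,0,0,0,36,150,0,0,0,36,150,0,0,0]'

```text
clock: 23.78
position: [0.4294, -0.1705, 0.214]
ee_rot: [0.0, 0.018, 1.0, -0.0]
contact_force: [0.6, -0.0, 0.2]
width: 0.0357
gripper_force: 0.0
```

```bash
python3 m.py; python3 -c "
from h import *
t=get_image('top');s=get_image('side')
a=cv2.resize(s['frame'][110:180,280:350],(400,400),interpolation=cv2.INTER_CUBIC)
b=cv2.resize(t['frame'][130:245,200:315],(400,400),interpolation=cv2.INTER_CUBIC)
save('end.png',np.hstack([a,b]))"
```

```text
t 23.98 pos [ 432.9 -171.5  214.1] yaw 3.108 z [ 0.001 -0.001 -1.   ] F [ 0.3 -0.9 -0.3] M [-0.056 -0.002  0.051] w 36.3 gf 0.0 q [-0.53  0.13  1.78  0.    1.22 -2.06]
mean [ 0.06  -0.193 -0.141 -0.004 -0.008  0.006] (13, array([-29.6, -60.2]), np.float64(-2.027))
```

View pics/end.png

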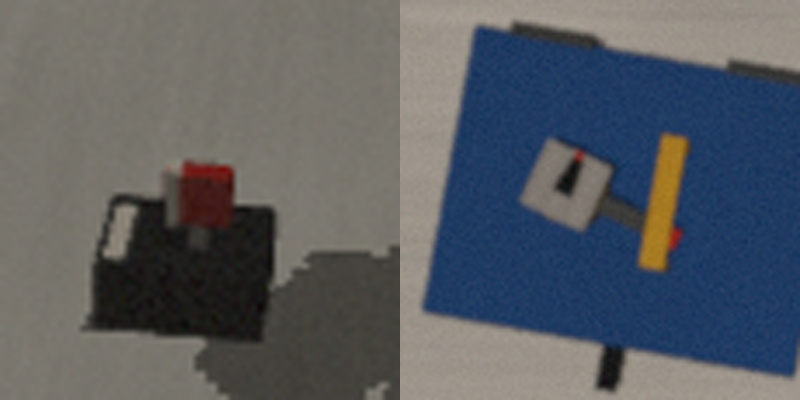

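The key stands upright and home in the stand, its bow at about (315,144) in the side view with the stripe to +x. The lock is empty with its keyway showing at (249,181) in the top view, and the bolt is thrown past the strap, red end at (279,198).

```bash
python3 -c "
from rig import *
print(sign_off())"
```

```text
the job is handed in; nothing more can be done
None
```

The box is locked with the bolt fully thrown, the key stands home in the stand's slot, and the job is handed in at about 24 s; while finding the clockwise stop, the wrist twist briefly read 0.24–0.30 N m, above the 0.2 limit.

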